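# Pop the ring drawer and trap it

### The job

Press the white button of the jewellery box with one finger so that its spring pops out the little pearl ring drawer, and have the other finger waiting on the runway to trap the drawer before it slides away. Lift nothing, and leave the other things on the table where they are. Finish while holding: button still pressed well down, and the popped drawer at rest against your other finger, still partly inside the box.

Things in the scene. Friction and masses are not known exactly. Their poses are not given: they have to be found in the camera images.
- jewel_box: Plum dome-topped jewellery box, fixed, front mostly away from the robot, on a dark wood plinth 150 x 150 x 14 mm. Origin: centre of the plinth's underside; x points from its front to its back, y to the left for one looking along x, z up. The box proper covers x -15 to +75 mm, y -75 to +75 mm of the plinth; its flat top is 56 mm, its dome (88 mm across) 82 mm above the table.
- runway (a point): Point on the open runway (front 60 mm of the plinth, box x -75 to -15 mm, 14 mm above the table), in the middle of the drawer's path: box x -42, y 0 mm, 25 mm in front of the shut drawer's front and 52 mm from the button's centre along the box's y. The drawer leaves a port in the box front (y -21 to +21 mm) along the box's -x, past this point.
- button_top (a point): Centre of the top face of the white round push button (25 mm across), 36 mm above the table when up, 26 mm fully down. It stands on the runway at box x -42, y -52 mm; a brass collar of radius 16 mm round it rises to 24 mm above the table.
- button (a joint): Button travel in m: 0 up, 0.010 fully down; spring 1.8 N up to 4.8 N fully down, plus up to 3 N of rubbing before the drawer is freed. A catch goes down with it: at about 5 mm the drawer is freed and a spring shoots it out in a tenth of a second, right off the runway if nothing stands there. If the button is let go, the catch rises again under the drawer.
- drawer: Loose pearl-white ring drawer, open on top, blue lining: 60 (x) x 40 (y) x 30 mm high, about 60 g, flat front. Origin: centre of its underside, which slides on the plinth 14 mm above the table; its top is 44 mm above the table. Axes as the box's. Its ejector spring pushes along the box's -x, 3 N at first, over the first 35 mm out; blocked, it rests on what stops it with about 2 N.
- drawer_front (a point): Middle of the drawer's flat front face, 15 mm above its underside. In the box's frame it is at x -17 mm, y 0 when shut; popped out, x becomes more negative.
- crystal_bottle: Bystander: square clear perfume bottle, 46 x 46 x 96 mm, on one of the two brass trays (260 x 180 x 16 mm, either side of the table). Origin: centre of its underside.
- emerald_flask: Bystander: faceted green glass flask with brass cap, 68 mm across, 88 mm high, on a tray. Origin: centre of its underside.
- incense_burner: Bystander: pearl-white ceramic incense burner, 74 mm across, 69 mm high, on a tray. Origin: centre of its underside.
- cream_jar: Bystander: rose cream jar with brass lid, 56 mm across, 45 mm high, on a tray. Origin: centre of its underside.
- balm_pot: Bystander: small pearl pot with brass lid, 26 mm across, 26 mm high, on the runway of the jewellery box, about 56 mm from the drawer's path on the side away from the button. Origin: centre of its underside.
- hair_claw: Bystander: brown plastic hair claw, 70 x 30 x 30 mm, on the table beside the box. Origin: centre of its underside.
- lipstick: Bystander: upright lipstick, 21 mm across, 72 mm high, on the table beside the box. Origin: centre of its underside.

How it is judged (in metres and radians):
On the way:
1. the button is pressed and the drawer has popped out by more than 5 mm (value of joint button above 0.004 m and x of drawer_front in the frame of jewel_box below -0.022 m).
At the end, for the whole second after the job is handed in: Held through the last second: the button is more than 6 mm down; the drawer stands 5 to 38 mm out of the box, flat on the plinth (within 4 mm), at rest (under 20 mm/s) and pressing on a finger with more than 0.3 N (value of joint button above 0.006 m and x of drawer_front in the frame of jewel_box between -0.055 and -0.022 m and contact force between drawer and the fingers above 0.3 N and z of drawer in the frame of jewel_box below 0.018 m and linear speed of drawer below 0.02 m/s); the arm keeps its last pose, push and grip.
It fails at once if the drawer got away (more than 50 mm out of the box) (x of drawer_front in the frame of jewel_box below -0.067 m).
It fails at once if the drawer was lifted (10 mm) or tipped (z of drawer in the frame of jewel_box above 0.024 m or angle between drawer's own z axis and vertical above 0.3 rad).
It fails at once if a bystander was moved more than 15 mm or tipped (distance of any of crystal_bottle, emerald_flask, incense_burner, cream_jar, balm_pot, hair_claw, lipstick from where it was at the start of the episode above 0.015 m or angle between any of crystal_bottle, emerald_flask, incense_burner, cream_jar, balm_pot, hair_claw, lipstick's own z axis and vertical above 0.3 rad).
It also fails if it takes over 32 s, if anything falls off the work surface, if the arm or the gripper's body presses on something with over 40 N, if the wrist force passes 120 N, or if a joint passes its speed limit or range.

### The arm

A 6-joint arm with a two-finger parallel gripper is mounted at the origin on the work surface. World frame = base frame: x ahead of the robot, y to its left, z up, the work surface at z = 0. Lengths are in mm, angles in rad, forces in N, time in s.
With the tool pointing down it reaches from about 250 to 725 mm from the base axis. Payload 4 kg.
Tool frame: the origin (TCP) lies between the finger pads; the fingertips stand 19 mm ahead of it and the grasp point (between the pads) is the TCP (manip.tip_extent is the distance from the TCP to the fingertips, in mm); x points along the fingers, y is the direction in which the jaws open and shut, and the axes are right-handed (so a half turn about x gives the same grasp; the last joint's range is limited). The gripper opens to 85 mm and grips with 20 to 120 N. Pads are 22 mm wide; open, the fingers measure 114 mm over their backs; the gripper's body (76 mm by 85 mm) begins 54 mm behind the grasp point. The pads swing forward as they close: fully open they stand 13 mm farther back than shut.
Start: joints at [0, 0.241, 0.005, 1.335, 0, 1.571], TCP at [500, -0, 250.306] pointing down, gripper open.
Joint ranges: [-2.72, 2.72], [-1.05, 1.87], [-1.09, 1.28], [-1.99, 2.15], [-1.42, 1.44], [-3.14, 3.14]. Speed limits (rad/s): [2.79, 2.79, 3.14, 3.14, 3.14, 3.14].

### API

Orientations are given as a 3x3 rotation matrix whose columns are the frame's x, y, z axes.
In Python, from station import manip gives the robot as it stands. The module is installed in compiled form; this text tells all that it offers.
- The arm moves only by the tool arm_command, never from a script. Its argument "steps" is text: rows parted by semicolons, each of 7 numbers parted by spaces: the turn, a rotation vector about the tool's x, y, z in degrees, then the shift along the tool's x, y, z in m, then the opening, from 0 (shut) to 1 (fully open). In form: rx ry rz tx ty tz fingers; .... A call has 1 to 12 rows; each row is the pose to reach, as a shift and turn from the pose measured when the call began, along the tool's axes at that moment; what a row does not reach only later rows make up. A row lasts 1/10 s, in which the tool goes at most 50 mm and 8.59 degrees, less where a joint would pass 70% of its speed; a pose out of reach is approached as far as the arm can. A call with a gripper value outside its range is refused whole. The fingers move at their own pace and stop on an object; "force" is the grip in N (left out, the last holds). Time passes only in rows, so rows that repeat a pose let the fingers close. It gives the time, the measured TCP pose, the force and the opening at its end, in the units of the state.
- manip.state(): the state, without advancing time (a new reading comes with each control period).
- manip.capture(name): name is "scene" or "side" or "wrist"; returns the picture (384x512x3 uint8, red, green, blue); there is no depth.
- manip.camera_params(name): a dict with "fovy" (degrees; the focal length in pixels is half the picture's height over the tangent of half this angle, whatever the lens; pixels are square), "cx", "cy" (the principal point, pixels), "R" (3x3) and "t" (3): a world point X has camera coordinates R X + t. Camera axes: x right, y down, z forward; pixel columns grow to the right and rows downward; lengths in mm; the calibration is good to about 2 mm. The wrist camera is an equidistant fisheye: a pixel r from the principal point sees the ray r / f radians off the axis. A picture is of the moment at which its call begins: read the wrist's pose just before it. camera_params takes no time and is no camera call; for the wrist camera it gives the pose at the moment of the call.
- manip.job_done(): hands the job in, once; it reports no verdict.
The state is a dict: "t": time; "q": joint angles; "dq": joint speeds; "effort": joint torques, N m; "eef_pos": TCP position; "orientation": TCP orientation; "contact_force": force on the tool from outside, world axes, zero at the start; "ft_torque": the same for the moment, N m; "gripper_width": finger opening in mm.
Only numpy, scipy, OpenCV 4.12 (cv2) and the standard library are available. Lean on these libraries where they do the work, as an engineer would, in place of code of your own. Each camera call takes 0.05 s, during which the arm holds its last target.

## Working session

There is one attempt and no reset: what is moved stays moved. The work goes in short steps, Python scripts to look and compute and a tool call to move; the robot and the scene stay as the last step left them, time stands still between calls to the robot, and variables do not carry over. Pictures are saved under pics/ and viewed, and the job is handed in when it is done.

Besides the shell and the picture viewer there is one more tool, called after ">>>" as a command line: name --argument value ..., lists and objects as JSON in quotes. arm_command: Moves the arm, as the interface text tells. Its arguments: {"type":"object","properties":{"steps":{"type":"string"},"force":{"type":"number"}},"required":["steps"]}

```bash
mkdir -p pics
python3 - <<'E'
from station import manip
import cv2
print(manip.state())
for n in ["scene","side","wrist"]:
    p=manip.camera_params(n); print(n,p)
    im=manip.capture(n); cv2.imwrite(f"pics/{n}0.png",im[:,:,::-1])
E
```

```text
{'t': 0.0, 'q': array([-3.16096387e-05,  2.41436427e-01,  3.73377821e-03,  1.33521119e+00,
       -2.89178030e-06,  1.57079844e+00]), 'dq': array([ 0.00116995, -0.00057007, -0.00030002,  0.00161424, -0.00298665,
       -0.00099143]), 'effort': array([ 5.50268451e-04, -3.72315860e+01,  2.52406776e+01,  1.67737965e-02,
        2.29149265e-05,  1.14679995e-05]), 'eef_pos': array([ 4.99407685e+02, -1.66088080e-02,  2.49404860e+02]), 'orientation': array([[-2.11751531e-03,  9.99997757e-01, -3.37161183e-05],
       [-2.82484640e-06, -3.37221756e-05, -9.99999999e-01],
       [-9.99997758e-01, -2.11751521e-03,  2.89624729e-06]]), 'contact_force': array([-1.177979  ,  0.05951367,  0.0851312 ]), 'ft_torque': array([-0.05193023,  0.04324997, -0.01871607]), 'gripper_width': 85.54863511840584}
scene {'fovy': 48.42722706468829, 'cx': 256.464615532413, 'cy': 190.4280943363879, 'R': array([[ 4.94489104e-01,  8.69183637e-01,  5.75778766e-04],
       [ 7.55953368e-01, -4.29743910e-01, -4.93816440e-01],
       [-4.28969732e-01,  2.44622111e-01, -8.69565979e-01]]), 't': array([-250.98361797, -383.06834917, 1451.52577036])}
side {'fovy': 49.089158398186626, 'cx': 256.9681535144458, 'cy': 184.209263345127, 'R': array([[ 0.79830539, -0.60201624,  0.01688068],
       [-0.40746577, -0.56053681, -0.72095085],
       [ 0.44348636,  0.56866065, -0.69278056]]), 't': array([-428.84866085,  285.1674756 ,  948.2436347 ])}
wrist {'fovy': 65.70646984690485, 'cx': 257.44140694139486, 'cy': 191.9778678537967, 'R': array([[ 9.99998892e-01, -2.86505439e-05, -1.48839834e-03],
       [ 3.94479646e-04, -9.58973468e-01,  2.83495560e-01],
       [-1.43545682e-03, -2.83495833e-01, -9.58972394e-01]]), 't': array([-499.31667634,  -38.10772565,  379.23105394])}
```

View pics/scene0.png

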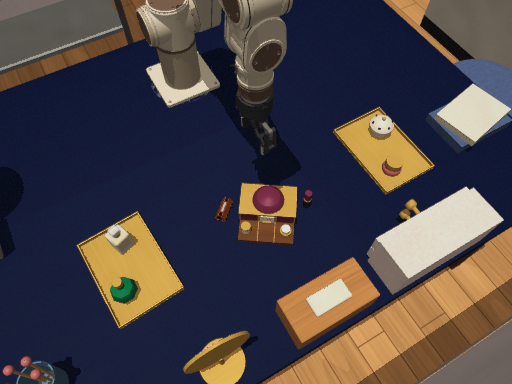

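View pics/side0.png

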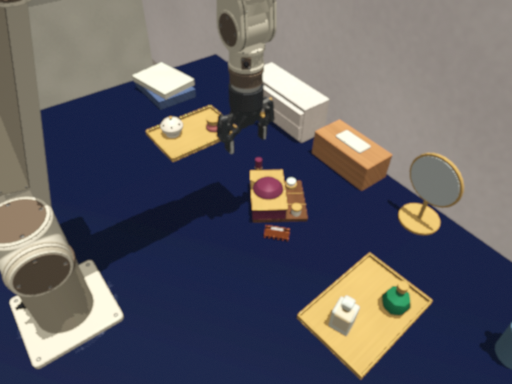

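View pics/wrist0.png

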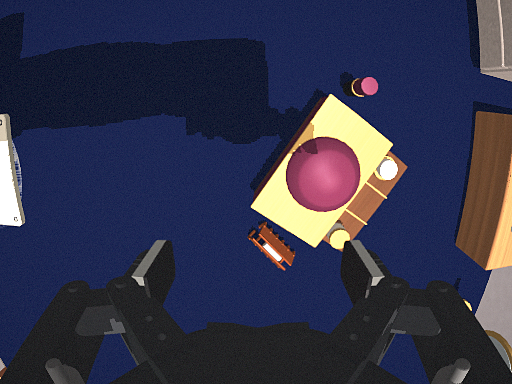

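The wrist view shows the button at about (387,168), the pot at (341,238) and the yellow box top with corners at (330,95), (392,147), (317,247) and (251,207). Next I'll measure these.

```bash
cat > h.py <<'E'
import numpy as np, cv2
from station import manip
def ray(n,p,u,v):
    R=np.array(p['R']);t=np.array(p['t']);f=192/np.tan(np.radians(p['fovy']/2))
    a,b=u-p['cx'],v-p['cy']
    if n=='wrist':
        r=np.hypot(a,b);th=r/f; d=np.array([a/r*np.sin(th),b/r*np.sin(th),np.cos(th)]) if r>0 else np.array([0,0,1.])
    else: d=np.array([a/f,b/f,1])
    return -R.T@t, R.T@d
def plane(n,p,u,v,z):
    c,d=ray(n,p,u,v); return c+d*(z-c[2])/d[2]
def proj(n,p,X):
    R=np.array(p['R']);c=R@np.array(X,float)+p['t'];f=192/np.tan(np.radians(p['fovy']/2))
    if n=='wrist':
        th=np.arctan2(np.hypot(c[0],c[1]),c[2]);k=f*th/np.hypot(c[0],c[1])
    else:k=f/c[2]
    return np.array([p['cx']+k*c[0],p['cy']+k*c[1]])
E
python3 - <<'E'
from h import *
im=cv2.imread('pics/wrist0.png'); p=manip.camera_params('wrist')
hsv=cv2.cvtColor(im,cv2.COLOR_BGR2HSV)
for (u,v) in [(387,168),(341,238),(320,130),(360,200)]: print(u,v,hsv[v,u])
w=((hsv[:,:,1]<60)&(hsv[:,:,2]>140)).astype(np.uint8)
w[:, :365]=0; w[:140]=0; w[195:]=0; w[:,410:]=0
m=cv2.moments(w,True); u,v=m['m10']/m['m00'],m['m01']/m['m00']; print('button',u,v,m['m00'],plane('wrist',p,u,v,36))
y=cv2.inRange(hsv,(20,60,150),(35,255,255)); y[:,:240]=0;y[:85]=0;y[260:]=0;y[:,400:]=0
n,l,s,c=cv2.connectedComponentsWithStats(y)
for i in range(1,n):
    if s[i,4]>60: print(s[i],c[i])
i=1+np.argmax(s[1:,4]); cs,_=cv2.findContours((l==i).astype(np.uint8),cv2.RETR_EXTERNAL,cv2.CHAIN_APPROX_NONE)
hull=cv2.convexHull(max(cs,key=cv2.contourArea)); q=cv2.approxPolyDP(hull,8,True)[:,0]
for a in q: print(a,plane('wrist',p,*map(float,a),56))
for a in [(406,167),(347,250)]: print('plinth',a,plane('wrist',p,*map(float,a),14))
crop=cv2.resize(im[80:280,240:420],None,fx=3,fy=3,interpolation=cv2.INTER_CUBIC); cv2.imwrite('pics/crop.png',crop)
E
```

```text
387 168 [  0   0 255]
341 238 [ 29  93 255]
320 130 [ 30  79 255]
360 200 [ 10 141 184]
button 387.64900662251654 169.09933774834437 302.0 [660.81061722   0.68395813  36.        ]
[ 251   94  143  153 6087] [323.82224413 172.42779694]
[330 230  20  19 265] [338.72075472 238.57358491]
[331  94] [578.34837085  86.47996067  56.        ]
[392 144] [654.1597767   34.53097521  56.        ]
[393 160] [657.25624745  15.83865493  56.        ]
[366 224] [631.09709669 -63.43615719  56.        ]
[313 246] [566.57811011 -90.96993608  56.        ]
[251 205] [492.25254202 -38.36287279  56.        ]
plinth (406, 167) [ 6.99285654e+02 -3.30418241e-01  1.40000000e+01]
plinth (347, 250) [ 625.15630304 -120.29075672   14.        ]
```

View pics/crop.png

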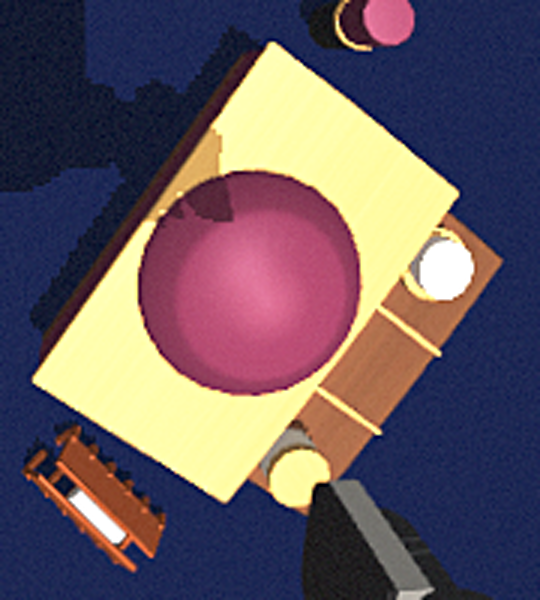

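Run:
```python
from h import *
W=manip.camera_params('wrist')
c=np.array([plane('wrist',W,u,v,56)[:2] for u,v in [(330.7,94),(393.3,143.3),(315,247.3),(250.7,206.7)]])
print(c.round(1)); xh=(c[0]-c[1])+(c[3]-c[2]); yh=(c[2]-c[1])+(c[3]-c[0]); print(np.degrees([np.arctan2(xh[1],xh[0]),np.arctan2(yh[1],yh[0])-np.pi/2])%360)
a=np.arctan2(xh[1],xh[0]); b=np.arctan2(yh[1],yh[0])-np.pi/2
a=np.angle(np.exp(1j*a)+np.exp(1j*b)); X=np.array([np.cos(a),np.sin(a)]);Y=np.array([-X[1],X[0]])
O=c.mean(0)-30*X; print('O',O,'X',X,'btn',O-42*X-52*Y,'run',O-42*X)
L=plane('wrist',W,370,86,72)[:2]-O; print('lipstick box',L@X,L@Y)
P=plane('wrist',W,338.7+1.5,238.6,40)[:2]-O; print('pot box',P@X,P@Y)
try: print(manip.tip_extent)
except Exception as e: print(e)
for n,(u,v) in {'scene':(285,230),'side':(291,183)}.items():
    im=cv2.imread(f'pics/{n}0.png');hsv=cv2.cvtColor(im,cv2.COLOR_BGR2HSV);p=manip.camera_params(n)
    w=((hsv[:,:,1]<70)&(hsv[:,:,2]>170)).astype(np.uint8); k=np.zeros_like(w);k[v-10:v+10,u-10:u+10]=1;w*=k
    m=cv2.moments(w,True);uv=(m['m10']/m['m00'],m['m01']/m['m00']);print(n,uv,m['m00'],plane(n,p,*uv,34),proj(n,p,[*(O-42*X-52*Y),36]))
    r=cv2.resize(im[v-60:v+60,u-80:u+80],None,fx=4,fy=4,interpolation=cv2.INTER_CUBIC);cv2.imwrite(f'pics/{n}c.png',r)
```

```text
[[578.   86.5]
 [655.8  35.4]
 [569.2 -92.8]
 [491.9 -40.4]]
[146.29610092 145.8982294 ]
O [598.62720096 -19.563488  ] X [-0.82998469  0.55778618] btn [6.62491439e+02 1.68696440e-01] run [633.48655787 -42.99050735]
lipstick box 49.78597899994114 -107.13856976231642
pot box -44.24626736372402 54.64601547229199
19.0
scene (285.4166666666667, 228.21666666666667) 60.0 [6.62514944e+02 5.99484531e-01 3.40000000e+01] [285.31876443 227.96941726]
side (291.06451612903226, 180.91935483870967) 62.0 [661.2822986    1.32301448  34.        ] [291.69180449 180.47054973]
```

View pics/scenec.png

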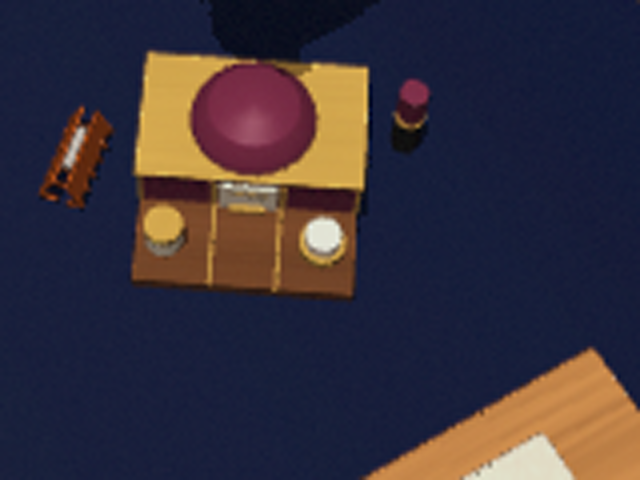

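The views agree within about 1 mm: button at (662, 0.5), box yaw about 146.1°, and the midpoint between button and runway at about (647.6, -21.2). Next I move over it.

>>> arm_command --steps "-8 0 0 0.01 0.02 0.003 0.48; -16 0 0 0.02 0.04 0.006 0.48; -24 0 0 0.03 0.06 0.009 0.48; -32 0 0 0.05 0.08 0.012 0.48; -40 0 0 0.07 0.10 0.015 0.48; -48 0 0 0.09 0.12 0.018 0.48; -56.1 0 0 0.11 0.14 0.021 0.48; -56.1 0 0 0.12 0.148 0.021 0.48; -56.1 0 0 0.12 0.148 0.021 0.48; -56.1 0 0 0.12 0.148 0.021 0.48" --force 60

```text
t: 1.15
eef_pos: [646.8, -20.8, 129.5]
orientation: [[-0.003, 0.559, 0.829], [0.0, 0.829, -0.559], [-1.0, -0.001, -0.002]]
contact_force: [-0.8, -0.4, -0.2]
gripper_width: 40.8
```

```bash
cat > look.py <<'E'
from h import *
import sys
s=manip.state(); k=sys.argv[1]
O=np.array([598.4,-19.4]);a=np.radians(146.1);X=np.array([np.cos(a),np.sin(a)]);Y=np.array([-X[1],X[0]])
print(s['t'],s['eef_pos'].round(2),s['gripper_width'],s['contact_force'].round(2),'\n',s['orientation'].round(4)); d=s['eef_pos'][:2]-O; print('tcp in box',d@X,d@Y)
for n in sys.argv[2:]:
    p=manip.camera_params(n); im=manip.capture(n)[:,:,::-1].copy()
    if n=='wrist': cv2.imwrite(f'pics/{n}{k}.png',im)
    else:
        u,v=proj(n,p,[648,-21,40]).astype(int); cv2.imwrite(f'pics/{n}{k}.png',cv2.resize(im[v-50:v+50,u-65:u+65],None,fx=6,fy=6,interpolation=cv2.INTER_CUBIC))
E
python3 look.py 1 wrist scene side
```

```text
1.15 [646.77 -20.84 129.54] 40.79731504512913 [-0.77 -0.36 -0.22] 
 [[-2.600e-03  5.593e-01  8.290e-01]
 [ 1.000e-04  8.290e-01 -5.593e-01]
 [-1.000e+00 -1.400e-03 -2.200e-03]]
tcp in box -40.94584061986559 -25.78434508629199
```

View pics/wrist1.png

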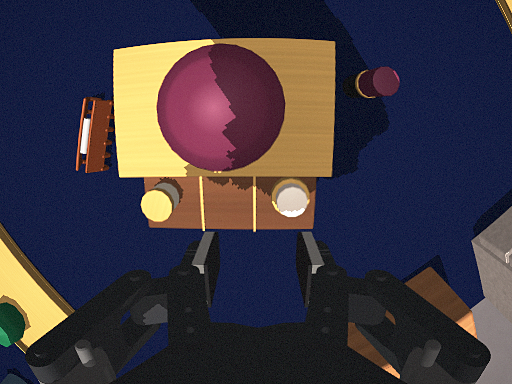

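View pics/scene1.png

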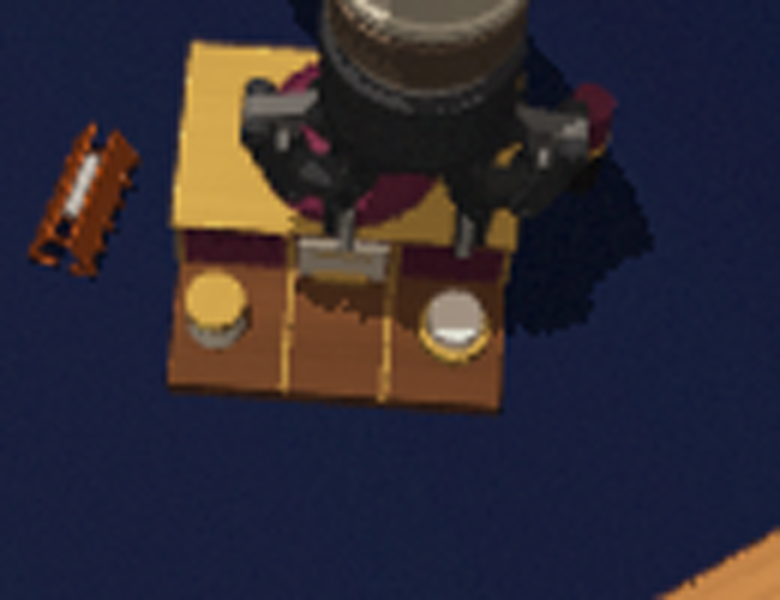

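View pics/side1.png

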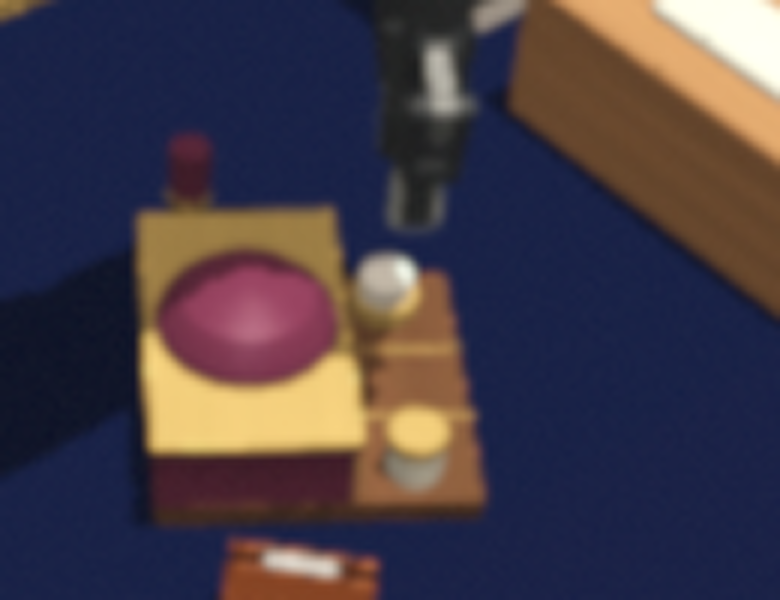

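Both fingers line up in y with the button (scene ~(455,320)) and the drawer path. I'll widen them a little and descend to just above the button.

>>> arm_command --steps "0 0 0 0.02 0 0 0.54; 0 0 0 0.04 0 0 0.54; 0 0 0 0.055 0 0 0.54; 0 0 0 0.064 0 0 0.54; 0 0 0 0.064 0 0 0.54; 0 0 0 0.064 0 0 0.54"

```text
t: 1.9
eef_pos: [647.8, -20.8, 68.1]
orientation: [[0.002, 0.558, 0.83], [-0.0, 0.83, -0.559], [-1.0, 0.001, 0.002]]
contact_force: [-0.4, -0.6, 0.5]
gripper_width: 46.1
```

```bash
python3 look.py 2 wrist scene side
```

```text
1.9 [647.84 -20.84  68.12] 46.1283258423223 [-0.44 -0.65  0.53] 
 [[ 1.800e-03  5.585e-01  8.295e-01]
 [-1.000e-04  8.295e-01 -5.585e-01]
 [-1.000e+00  9.000e-04  1.500e-03]]
tcp in box -41.83759512071694 -26.38358159474052
```

View pics/scene2.png

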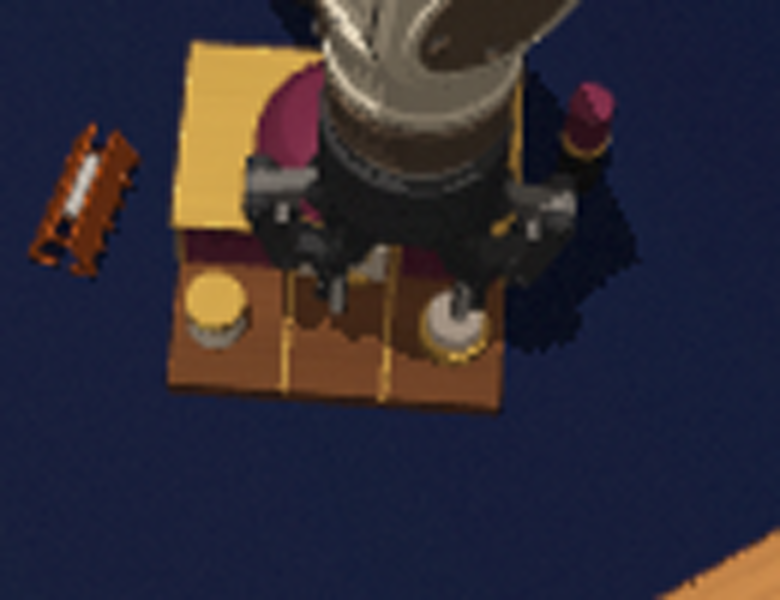

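View pics/side2.png

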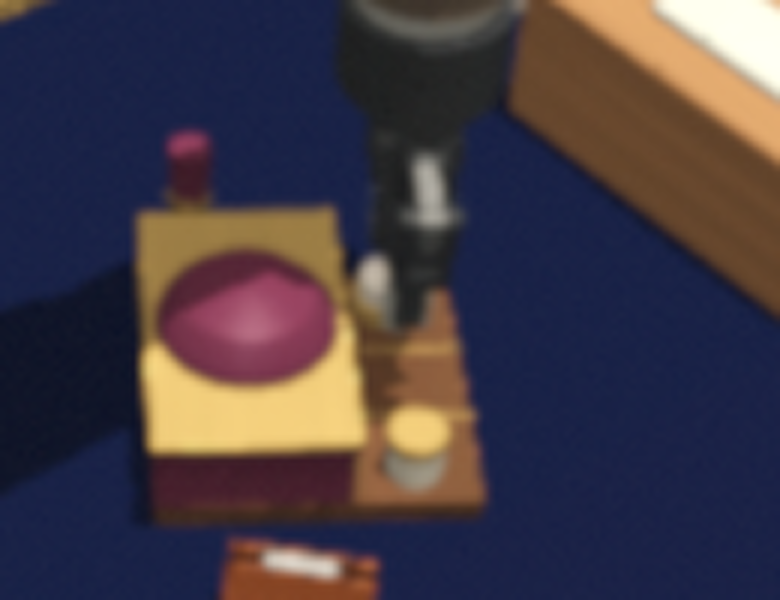

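View pics/wrist2.png

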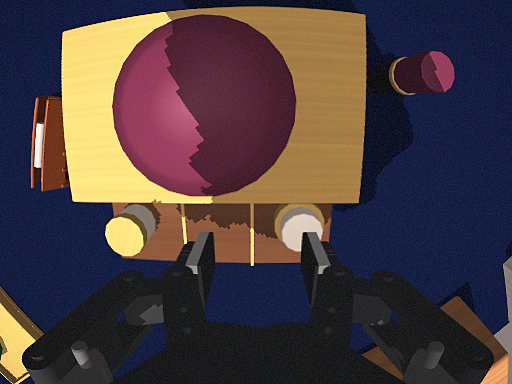

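The scene view has the runway fingertip at crop ~(336,310) and the other fingertip above the button at ~(460,308). I'll check the tip height by triangulating the visible lower end.

Run:
```python
from h import *
O=np.array([598.4,-19.4]);a=np.radians(146.1);X=np.array([np.cos(a),np.sin(a)]);Y=np.array([-X[1],X[0]])
for n in ['scene','side']:
    p=manip.camera_params(n);u,v=proj(n,p,[648,-21,40]).astype(int);o=np.array([u-65,v-50])
    for nm,bx,by in [('run',-41.8-11,0.5),('run+',-41.8+11,.5),('btn',-41.8-11,-53)]:
        for z in (37,43,49):
            print(n,nm,z,((proj(n,p,[*(O+bx*X+by*Y),z])-o)*6).round())
```

```text
scene run 37 [332. 324.]
scene run 43 [333. 319.]
scene run 49 [333. 313.]
scene run+ 37 [335. 279.]
scene run+ 43 [336. 274.]
scene run+ 49 [336. 268.]
scene btn 37 [453. 333.]
scene btn 43 [454. 327.]
scene btn 49 [455. 321.]
side run 37 [423. 348.]
side run 43 [425. 339.]
side run 49 [426. 329.]
side run+ 37 [377. 349.]
side run+ 43 [378. 340.]
side run+ 49 [378. 331.]
side btn 37 [410. 269.]
side btn 43 [411. 260.]
side btn 49 [412. 251.]
```

Tip height reads about 49–50 mm at TCP 68.1, which agrees with the 19 mm extent. Next I lower in small steps towards contact (TCP about 55).

>>> arm_command --steps "0 0 0 0.003 0 0 0.54; 0 0 0 0.006 0 0 0.54; 0 0 0 0.009 0 0 0.54; 0 0 0 0.009 0 0 0.54; 0 0 0 0.009 0 0 0.54; 0 0 0 0.009 0 0 0.54"

```text
t: 2.65
eef_pos: [648.3, -20.9, 59.4]
orientation: [[0.003, 0.558, 0.83], [-0.0, 0.83, -0.558], [-1.0, 0.001, 0.002]]
contact_force: [-0.1, 0.0, 0.4]
gripper_width: 46.3
```

>>> arm_command --steps "0 0 0 0.003 0 0 0.54; 0 0 0 0.005 0 0 0.54; 0 0 0 0.007 0 0 0.54; 0 0 0 0.007 0 0 0.54; 0 0 0 0.007 0 0 0.54"

```text
t: 3.15
eef_pos: [648.3, -20.9, 52.4]
orientation: [[0.003, 0.558, 0.83], [-0.0, 0.83, -0.558], [-1.0, 0.001, 0.002]]
contact_force: [0.1, -0.6, 1.3]
gripper_width: 46.0
```

```bash
python3 look.py 3 side scene
```

```text
3.15 [648.27 -20.92  52.4 ] 45.97373247991151 [ 0.1  -0.57  1.32] 
 [[ 2.500e-03  5.585e-01  8.295e-01]
 [-1.000e-04  8.295e-01 -5.585e-01]
 [-1.000e+00  1.300e-03  2.200e-03]]
tcp in box -42.23834033358185 -26.553259193653226
```

View pics/scene3.png

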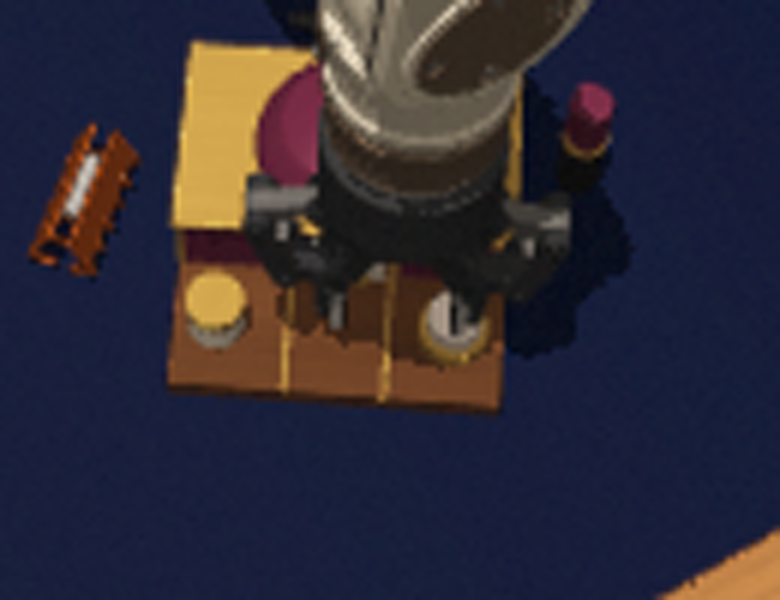

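View pics/side3.png

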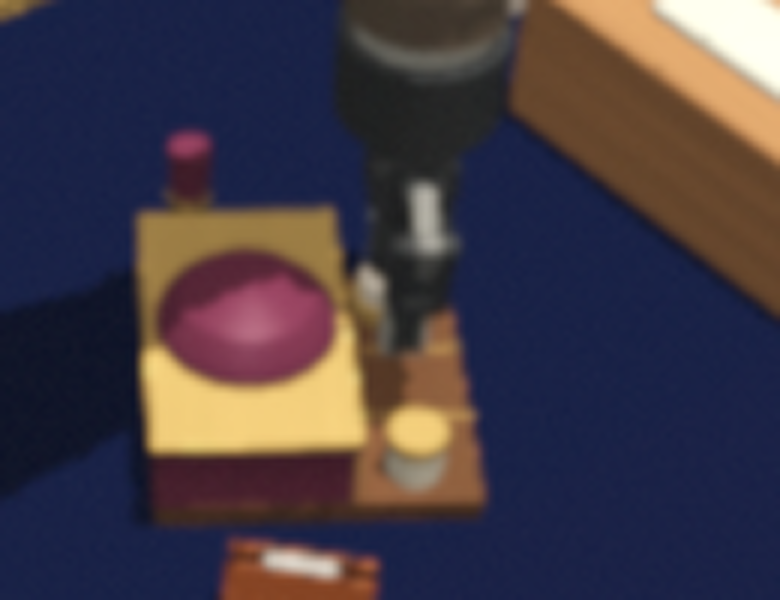

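The finger is just on the button and the drawer is still shut. Pressing down further.

>>> arm_command --steps "0 0 0 0.002 0 0 0.54; 0 0 0 0.004 0 0 0.54; 0 0 0 0.006 0 0 0.54; 0 0 0 0.006 0 0 0.54; 0 0 0 0.006 0 0 0.54"

```text
t: 3.75
eef_pos: [648.7, -21.1, 46.6]
orientation: [[0.003, 0.558, 0.83], [-0.0, 0.83, -0.558], [-1.0, 0.002, 0.003]]
contact_force: [0.2, -1.0, 3.2]
gripper_width: 46.2
```

```bash
python3 look.py 4 side scene wrist
```

```text
3.75 [648.72 -21.08  46.58] 46.24502946798658 [ 0.21 -1.01  3.24] 
 [[ 3.500e-03  5.584e-01  8.295e-01]
 [-5.000e-04  8.296e-01 -5.584e-01]
 [-1.000e+00  1.600e-03  3.200e-03]]
tcp in box -42.7022546276765 -26.666536235100565
```

View pics/scene4.png

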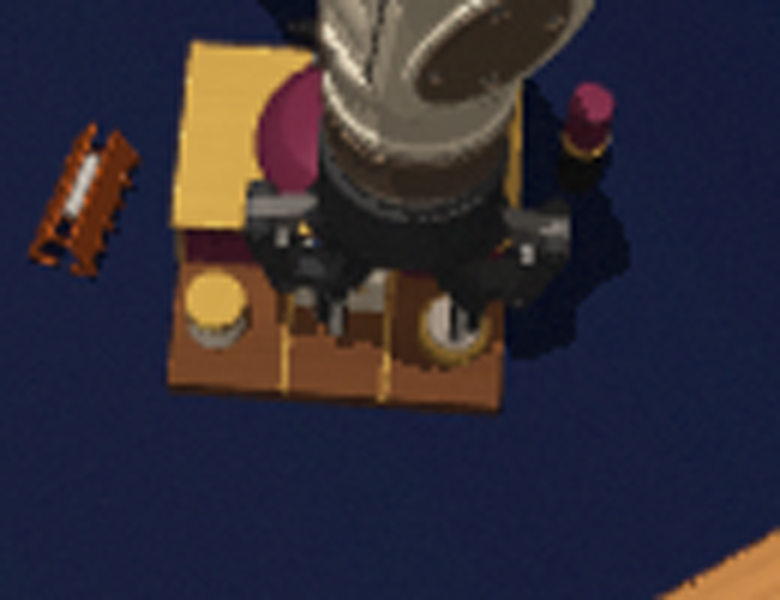

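View pics/side4.png

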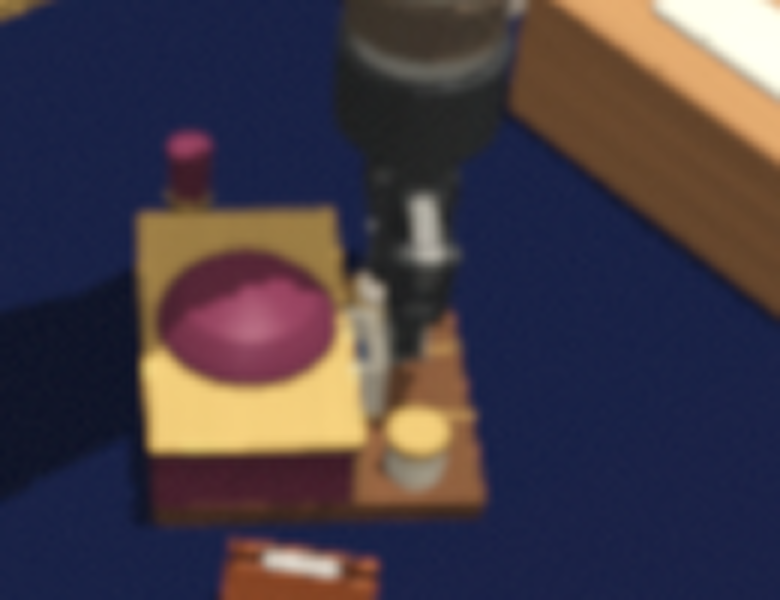

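View pics/wrist4.png

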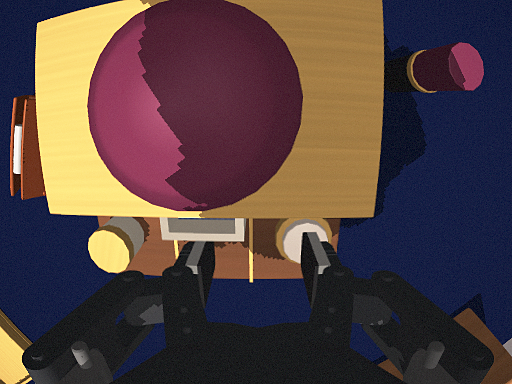

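The drawer has popped out and rests on the runway finger (wrist view, front at about row 238). The press should go deeper for margin, using force to spot the stop.

>>> arm_command --steps "0 0 0 0.001 0 0 0.54; 0 0 0 0.002 0 0 0.54; 0 0 0 0.002 0 0 0.54; 0 0 0 0.002 0 0 0.54"

```text
t: 4.3
eef_pos: [648.8, -21.1, 44.8]
orientation: [[0.004, 0.558, 0.83], [-0.001, 0.83, -0.558], [-1.0, 0.002, 0.003]]
contact_force: [-0.4, -1.6, 4.6]
gripper_width: 45.9
```

```bash
python3 look.py 5 side wrist
```

```text
4.3 [648.77 -21.11  44.76] 45.908802584502254 [-0.35 -1.61  4.63] 
 [[ 3.700e-03  5.585e-01  8.295e-01]
 [-5.000e-04  8.295e-01 -5.585e-01]
 [-1.000e+00  1.600e-03  3.300e-03]]
tcp in box -42.76099440993142 -26.670089133214102
```

>>> arm_command --steps "0 0 0 0.001 0 0 0.54; 0 0 0 0.001 0 0 0.54; 0 0 0 0.001 0 0 0.54"

```text
t: 4.7
eef_pos: [648.8, -21.1, 43.9]
orientation: [[0.004, 0.558, 0.83], [-0.001, 0.83, -0.558], [-1.0, 0.002, 0.003]]
contact_force: [-0.7, -0.6, 5.7]
gripper_width: 46.3
```

>>> arm_command --steps "0 0 0 0.001 0 0 0.54; 0 0 0 0.001 0 0 0.54; 0 0 0 0.001 0 0 0.54; 0 0 0 0.001 0 0 0.54"

```text
t: 5.1
eef_pos: [648.8, -21.1, 43.1]
orientation: [[0.004, 0.558, 0.83], [-0.0, 0.83, -0.558], [-1.0, 0.002, 0.003]]
contact_force: [-1.3, -0.6, 4.8]
gripper_width: 46.6
```

```bash
python3 look.py 6 side scene wrist
```

```text
5.1 [648.78 -21.1   43.11] 46.59082261753017 [-1.35 -0.61  4.81] 
 [[ 3.800e-03  5.584e-01  8.296e-01]
 [-5.000e-04  8.296e-01 -5.584e-01]
 [-1.000e+00  1.700e-03  3.500e-03]]
tcp in box -42.765562017137725 -26.68718621044309
```

View pics/scene6.png

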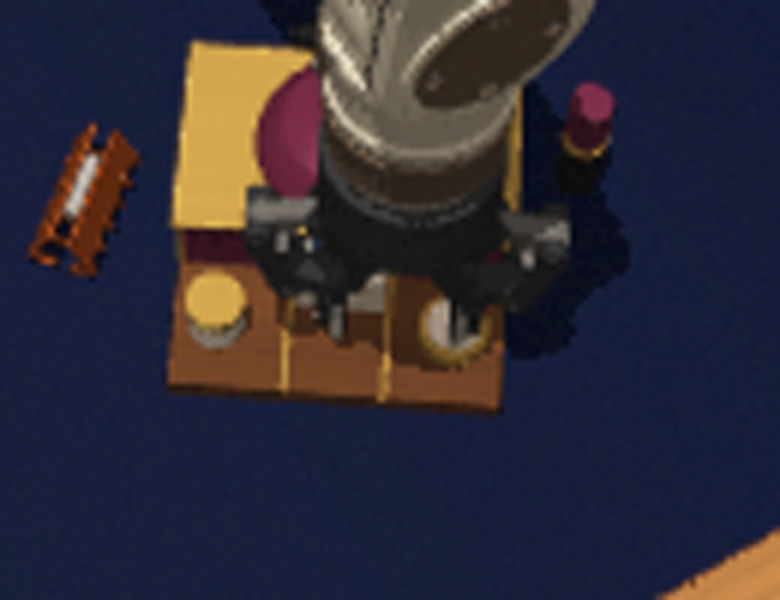

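View pics/side6.png

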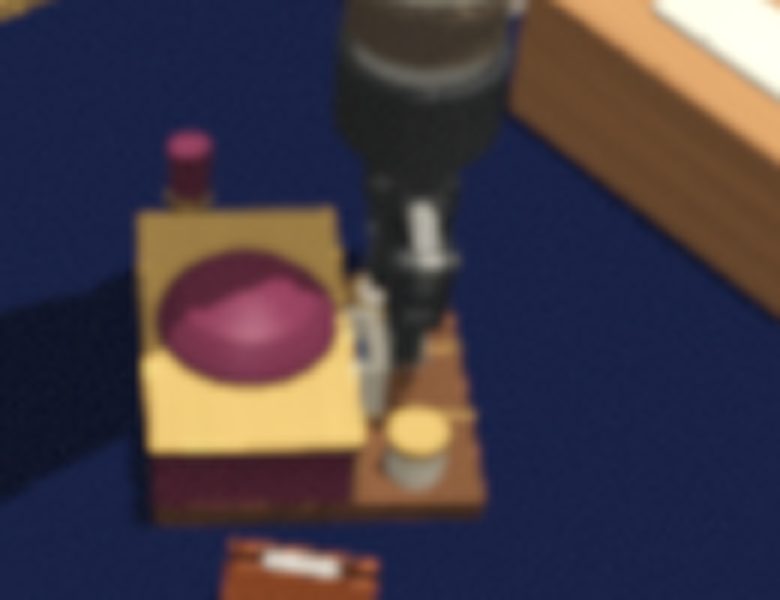

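View pics/wrist6.png

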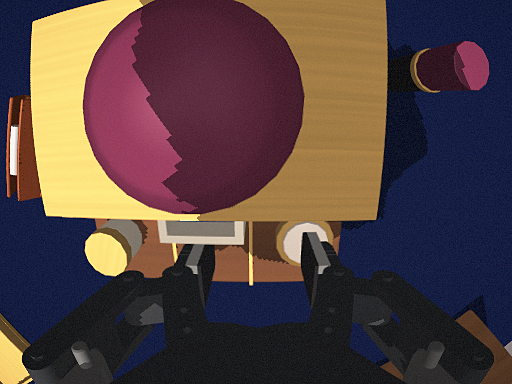

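>>> arm_command --steps "0 0 0 0.001 0 0 0.54; 0 0 0 0.001 0 0 0.54; 0 0 0 0.001 0 0 0.54; 0 0 0 0.001 0 0 0.54"

```text
t: 5.65
eef_pos: [648.8, -21.1, 42.6]
orientation: [[0.004, 0.558, 0.83], [-0.0, 0.83, -0.558], [-1.0, 0.002, 0.004]]
contact_force: [-1.6, -0.4, 7.2]
gripper_width: 46.3
```

Run:
```python
from h import *
O=np.array([598.4,-19.4]);a=np.radians(146.1);X=np.array([np.cos(a),np.sin(a)]);Y=np.array([-X[1],X[0]])
F=[];G=[]
for i in range(14):
    p=manip.camera_params('wrist'); im=manip.capture('wrist')[:,:,::-1]; s=manip.state(); F.append(s['contact_force']); G.append(s['eef_pos'])
F=np.array(F); print(F.mean(0),F.std(0),'along box x',(F[:,:2]@X).mean(),np.mean(G,0),s['t'])
cv2.imwrite('pics/w7.png',cv2.resize(im[190:290,90:350],None,fx=3,fy=3,interpolation=cv2.INTER_CUBIC))
for bx in (-26,-29,-32,-35): print(bx,[((proj('wrist',p,[*(O+bx*X+by*Y),44])-[90,190])*3).round() for by in (20,-20)])
```

```text
[-1.68789794 -0.78886698  6.86230511] [0.48813385 0.61979186 0.37764435] along box x 0.9609893279794915 [648.81924814 -21.08841992  42.60993115] 6.35
-26 [array([208., 119.]), array([464., 122.])]
-29 [array([211., 136.]), array([464., 140.])]
-32 [array([213., 153.]), array([465., 158.])]
-35 [array([215., 170.]), array([465., 175.])]
```

View pics/w7.png

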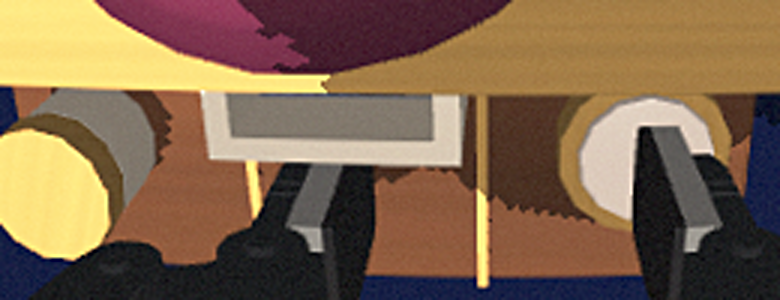

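The drawer front measures x ≈ -33 mm, about 16 mm out, square against the finger's leading edge at about -32.5 mm. The vertical force rose to 6.9 N while the last 1 mm step moved the tool only 0.5 mm, so the button is at its stop. Handing in.

```bash
python3 -c "
from station import manip
manip.job_done()
s=manip.state();print(s['t'],s['eef_pos'],s['contact_force'])"
```

```text
the job is handed in; nothing more can be done
the job is handed in; nothing more can be done
```

I pressed the white button to its stop with one finger and trapped the popped drawer with the other. I handed the job in at about 6.4 s, still holding that pose; no verdict is reported.

- **Button:** the vertical force levelled at about 6.9 N, above the 4.8 N spring maximum. The last 1 mm step moved the tool only 0.5 mm, so the button is at or very near its 10 mm stop.
- **Drawer:** the wrist view puts its front at about x -33 mm in the box frame, roughly 16 mm out of the box. It looks flat, square and still against the finger's leading edge, which is at about -32.5 mm.
- **Bystanders:** the balm pot, lipstick and hair claw look unmoved in the pictures. I did not check the items on the trays again, but the arm never went near them.

**Check that disagreed:** the averaged horizontal force did not show the drawer's 2 N push. It read about 1 N in the opposite direction, with sensor bias and noise of about the same size. That the drawer is pressing on the finger therefore rests on the pictures and its position, not on a force reading.

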